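Right the fallen preserve jar and gauge its lid button

TASK

A preserve jar has been knocked over: stand it upright on the worktop and let go of it. Then take the dial push gauge out of its stand by the black grip and check that same jar's lid: hold the gauge upright with the foot of its sprung plunger on the raised button in the middle of the lid, pressed lightly so that the needle stays inside the heavy band at the top of the dial (plunger about half way in). Finish while still holding the gauge there, and leave the two jars standing behind it as they are.

Things in the scene. Friction and masses are not known exactly. Their poses are not given: they have to be found in the camera images.
- jar: the fallen jar, lying on its side on the worktop: a full glass jar with rounded eight-sided body 60 mm across and a red screw lid 65 mm across and 11 mm high, 99 mm tall, about 0.45 kg, loose. Origin at the centre of its base; its own z axis runs from the base to the lid (level at the start).
- jar_button (a point): the top of the raised round safety button, 25 mm wide and 3 mm high, in the middle of that jar's lid: 0.102 m along the jar's z axis from its origin. The spot to be gauged.
- jar_left: a jar of the same kind standing upright further back, on the left; leave it
- jar_right: a jar of the same kind standing upright further back, to the right of jar_left; leave it
- stand: the gauge's fixed steel stand: round foot 86 mm across and 10 mm high with an upright tube, 36 mm outside and 25.6 mm inside, whose top is 70 mm above the worktop. Origin under its centre, z up. (To the left, above x 0.47 and y 0.25, a wall cabinet hangs 0.595 m over the worktop: keep the arm's elbow and wrist out of it, also on the first move.)
- gauge: dial push gauge, upright in the stand's tube, flange on the tube's top; draw it straight up 60 mm to free it. Axis its own z, origin at the foot of the free plunger. Along z: 8 mm plunger from 0 with 12 mm foot, 20 mm sleeve 0.022 to 0.052, 36 mm flange to 0.057, dial case 56 mm wide, 24 mm thick, centred at 0.083, face to -x. About 0.25 kg, loose.
- gauge_tip (a point): the middle of the plunger's foot face, the end that touches the button; it moves up with the plunger
- gauge_plunger (a joint): how far the plunger is pushed in: 0 fully out, 0.014 m at its stop. Its spring pushes with 1.5 N at the start of the travel and 0.3 N more for each mm (3.6 N half way). The needle turns with it, clockwise from lower left (0) to lower right (0.014); straight up is 0.007 m, the heavy band spans 0.004 to 0.010 m.
- gauge_grip (a point): the middle of the gauge's black round grip, 24 mm thick and 62 mm long, at its top end: 0.147 m along the gauge's z axis from its origin (the grip spans 0.116 to 0.178). Hold the gauge here.
Things that resemble listed ones, but are neither listed nor needed, are in the scene too. Leave any pink look-alike of the jar alone.

How it is judged:
On the way, in this order (a step that is already met when the one before it is completed fails the run):
1. the fallen jar stands upright on the worktop and is let go (angle between jar's own z axis and vertical below 0.08 rad and height (world z) of jar below 0.006 m and height (world z) of jar_button above 0.09 m and linear speed of jar below 0.03 m/s and contact force between the fingers and jar below 0.1 N), for 0.2 s.
2. the gauge is held in the gripper, clear of its stand (z of gauge in the frame of stand above 0.06 m and contact force between the fingers and gauge above 2 N and contact force between gauge and stand below 0.1 N), for 0.1 s.
At the end, for the whole second after the job is handed in: the fallen jar stands upright (4.5 degrees) on the worktop, untouched by the robot; the gripper holds the gauge upright (7 degrees), its foot on the button within 8 mm of its centre, plunger pushed in 4 to 10 mm (1.5 to 8 N); the other jars stand where they were (20 mm) (angle between jar's own z axis and vertical below 0.08 rad and height (world z) of jar below 0.006 m and height (world z) of jar_button above 0.09 m and contact force between each of the arm, the fingers and jar below 0.1 N and angle between gauge's own z axis and vertical below 0.12 rad and height (world z) of gauge above 0.08 m and horizontal distance between gauge_tip and jar_button below 0.008 m and distance between gauge_tip and jar_button below 0.009 m and value of joint gauge_plunger between 0.004 and 0.01 m and contact force between gauge and jar between 1.5 and 8 N and contact force between the fingers and gauge above 2 N and contact force between gauge and stand below 0.1 N and angle between each of jar_left, jar_right's own z axis and vertical below 0.1 rad and distance of each of jar_left, jar_right from where it was at the start of the episode below 0.02 m); the arm keeps its last pose, push and grip.
It fails at once if the gauge is pushed hard against the jar (more than 15 N) (contact force between gauge and jar above 15 N).
It fails at once if one of the other two jars is knocked over or shoved (distance of any of jar_left, jar_right from where it was at the start of the episode above 0.03 m or angle between any of jar_left, jar_right's own z axis and vertical above 0.3 rad).
It also fails if it takes over 59 s, if anything falls off the work surface, if the arm or the gripper's body presses on something with over 40 N, if the wrist force passes 120 N, or if a joint passes its speed limit or range.

ROBOT

A 6-joint arm with a two-finger parallel gripper is mounted at the origin on a cart in front of the work surface, level with it; the furniture and walls round the work are solid. World frame = base frame: x ahead of the robot, y to its left, z up, the work surface at z = 0. Lengths are in m, angles in rad, forces in N, time in s.
With the tool pointing down it reaches from about 0.35 to 0.725 m from the base axis. Payload 4.3 kg.
Tool frame: the origin (TCP) lies at the very end of the fingers, on their centre line; the grasp point (between the pads) lies env.hold_point_z behind it (env.hold_point_z is the distance from the TCP to the grasp point, in m); z points along the fingers, y is the line along which they close (so a half turn about z gives the same grasp; the last joint's range is limited). The gripper opens to 85 mm and grips with 20 to 120 N. Pads are 22 mm wide; open, the fingers measure 114 mm over their backs; the gripper's body (76 mm by 85 mm) begins 54 mm behind the grasp point. The pads swing forward as they close: fully open they stand 13 mm farther back than shut.
Start: joints at [1.031, 0.377, 0.081, 1.274, 0, 1.46], TCP at [0.24, 0.523, 0.209] pointing down, gripper open.
Joint ranges: [-2.72, 2.72], [-0.84, 1.66], [-1.02, 1.22], [-1.77, 2.12], [-1.37, 1.28], [-3.14, 3.14]. Speed limits (rad/s): [2.57, 2.57, 3.14, 3.14, 3.14, 3.14].

INTERFACE

Orientations are given as a 3x3 rotation matrix whose columns are the frame's x, y, z axes.
In Python, from workcell import env gives the robot as it stands. The module is installed in compiled form; this text tells all that it offers.
- The arm moves only by the tool play_rows, never from a script. Its argument "moves" is a list of rows, each a list of 2 entries, a list of its own where there are three numbers: the shift along the tool's x, y, z normalised to -1 to 1, where 1 is 0.3 m, then the turn about the tool's z normalised to -1 to 1, where 1 is 0.1 rad. In form: [[[tx, ty, tz], turn], ...]. A call has 1 to 12 rows; each row shifts and turns the commanded pose from where the row before left it, along the tool's axes as they then stand; what a row does not reach is not made up. A row lasts 1/12 s, in which the tool goes at most 41.7 mm and 7.16 degrees, less where a joint would pass 70% of its speed; a pose out of reach is approached as far as the arm can. A call with a number of a shift or a turn outside -1 to 1 is refused whole. A call with a gripper value outside its range is refused whole. "grip" is the closure, from -1 (fully open) to 1 (shut), so that 0 is half open, set as the call begins (left out, the last holds). The fingers move at their own pace and stop on an object; "grip_force" is the grip in N (left out, the last holds). Time passes only in rows, so rows that do not move let the fingers close. It gives the time, the measured TCP pose, the force, the opening and the grip force at its end, in the units of the state.
- env.state(): the state, without advancing time (a new reading comes with each control period).
- env.get_image(name): name is "scene" or "side" or "wrist"; returns the picture (400x640x3 uint8, blue, green, red); there is no depth.
- env.get_calibration(name): a dict with "fx", "fy", "cx", "cy" (pixels), "dist_coeffs" ([k1, k2, p1, p2, k3] as OpenCV has them; the pictures are not rectified), "T" (4x4, takes a point from camera to world coordinates). Camera axes: x right, y down, z forward; pixel columns grow to the right and rows downward; lengths in m; the calibration is good to about 2 mm. A picture is of the moment at which its call begins: read the wrist's pose just before it. get_calibration takes no time and is no camera call; for the wrist camera it gives the pose at the moment of the call.
- env.sign_off(): hands the job in; it is judged then, once.
The state is a dict: "time_s": time; "joint_positions": joint angles; "qd": joint speeds; "effort": joint torques, N m; "tool_pos": TCP position; "orientation": TCP orientation; "wrist_force": force on the tool from outside, world axes, zero at the start; "wrist_torque": the same for the moment, N m; "finger_gap": finger opening in m; "gripper_force": force on a finger pad.
Only numpy, scipy, OpenCV 4.12 (cv2) and the standard library are available. Lean on these libraries where they do the work, as an engineer would, in place of code of your own. Each camera call takes 0.05 s, during which the arm holds its last target. There are 200 camera calls.

## Working session

There is one attempt and no reset: what is moved stays moved. The work goes in short steps, Python scripts to look and compute and a tool call to move; the robot and the scene stay as the last step left them, time stands still between calls to the robot, and variables do not carry over. Pictures are saved under pics/ and viewed, at most 10 in all, crops included, and the job is handed in when it is done.

Besides the shell and the picture viewer there is one more tool, called after "Call:" in YAML: its name, and indented under it one key for each argument. play_rows: Moves the arm, as the interface text tells. Scaled input: -1 to 1 covers 0.3 m each way for a shift and 0.1 rad each way for a turn. Its arguments: {"type":"object","properties":{"moves":{"type":"array","items":{"type":"array"}},"grip":{"type":"number"},"grip_force":{"type":"number"}},"required":["moves"]}

```bash
mkdir -p pics
python3 - <<'E'
from workcell import env
import cv2,numpy as np
s=env.state(); print(s['time_s'],s['tool_pos'],np.round(s['orientation'],3),s['finger_gap'],env.hold_point_z)
for n in("scene","side","wrist"):
    im=env.get_image(n); cv2.imwrite(f"pics/{n}0.png",im)
    c=env.get_calibration(n); print(n,c['fx'],c['cx'],c['cy'],c['dist_coeffs'],np.round(c['T'],3).tolist())
E
```

```text
0.0 [0.23922773 0.52209238 0.20795702] [[-0.909  0.417 -0.001]
 [ 0.417  0.909 -0.002]
 [ 0.    -0.002 -1.   ]] 0.085660324227322 0.0187
scene 405.0023109233275 320.8105258344576 197.62832963750466 [-0.08112956  0.          0.          0.          0.        ] [[-0.68, -0.31, 0.664, -0.066], [-0.733, 0.279, -0.621, 0.483], [0.008, -0.909, -0.417, 0.488], [0.0, 0.0, 0.0, 1.0]]
side 389.8340902657528 319.740813767125 194.41426268518 [-0.01525665  0.          0.          0.          0.        ] [[0.148, -0.52, 0.841, -0.154], [-0.989, -0.098, 0.113, -0.187], [0.023, -0.849, -0.528, 0.557], [0.0, 0.0, 0.0, 1.0]]
wrist 306.0461995164778 323.42927600198084 196.414629602686 [-0.05072636  0.          0.          0.          0.        ] [[0.417, 0.875, 0.244, 0.178], [0.909, -0.401, -0.114, 0.551], [-0.002, 0.27, -0.963, 0.374], [0.0, 0.0, 0.0, 1.0]]
```

View pics/scene0.png

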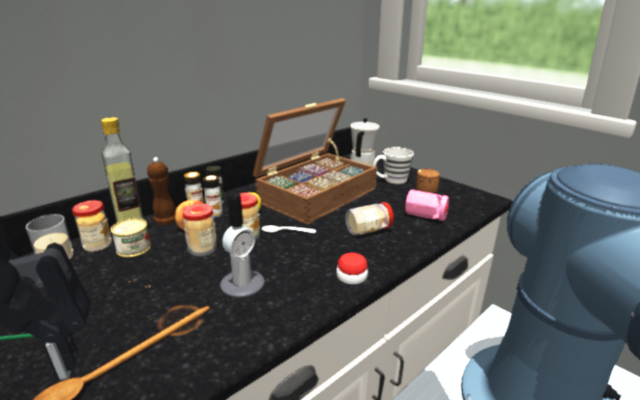

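View pics/side0.png

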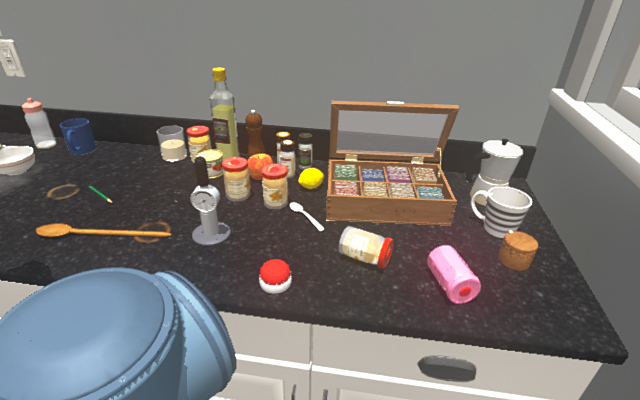

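The side view shows these candidates for the fallen jar:
- Clear jar with a red lid lying down at (366,247), which is my choice.
- Pink look-alike at (453,273).
- Standing jars at (236,178), (275,186) and (199,143).
- Red and white pot at (275,275).

The gauge is at (205,200), with its stand foot at (211,233). Next I'll check this in one close crop.

Run:
```python
import cv2,numpy as np
a=cv2.imread('pics/side0.png')[215:280,325:405]; b=cv2.imread('pics/scene0.png')[190:245,335:405]
c=cv2.imread('pics/side0.png')[150:250,180:300]; d=cv2.imread('pics/scene0.png')[185:300,210:280]
r=lambda i:cv2.resize(i,(int(i.shape[1]*290/i.shape[0]),290),interpolation=cv2.INTER_CUBIC)
def row(x,y):
    o=np.hstack([r(x),r(y)]); return np.pad(o[:,:790],((0,0),(0,max(0,790-o.shape[1])),(0,0)))
cv2.imwrite('pics/crop1.png',np.vstack([row(a,b),row(c,d)]))
```

```text
(no output)
```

View pics/crop1.png

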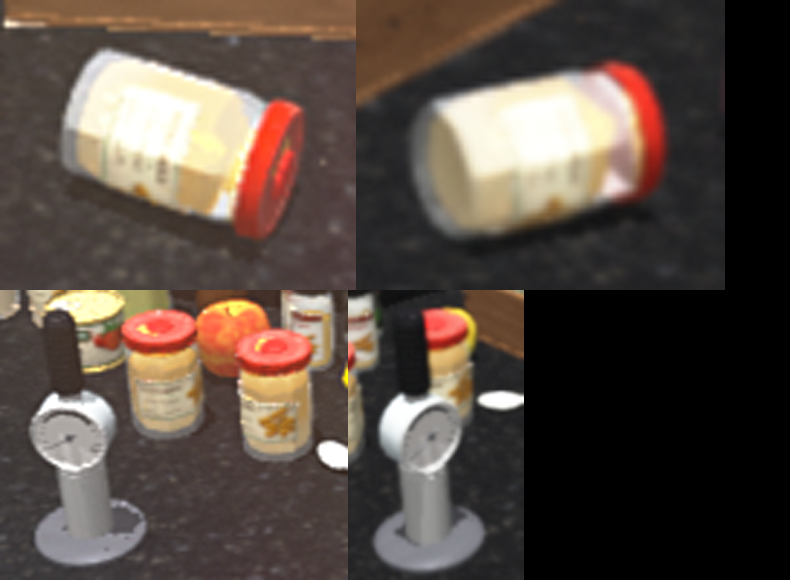

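The crop confirms the choice: clear jar, lid and button facing right and towards the robot in the side view. The gauge stands in its stand, and two jars of the same kind stand behind it.

```bash
cat > h.py <<'E'
from workcell import env
import cv2,numpy as np
def ray(n,p,c=None):
    c=c or env.get_calibration(n)
    K=np.array([[c['fx'],0,c['cx']],[0,c['fy'],c['cy']],[0,0,1]])
    u=cv2.undistortPoints(np.array([[p]],float),K,np.array(c['dist_coeffs']))[0,0]
    T=np.array(c['T']); return T[:3,3],T[:3,:3]@np.array([u[0],u[1],1])
def onz(n,p,z,c=None):
    o,d=ray(n,p,c); return o+d*(z-o[2])/d[2]
def tri(*nps):
    A=np.zeros((3,3));b=np.zeros(3)
    for n,p in nps:
        o,d=ray(n,p);d/=np.linalg.norm(d);M=np.eye(3)-np.outer(d,d);A+=M;b+=M@o
    return np.linalg.solve(A,b)
def proj(n,P,c=None):
    c=c or env.get_calibration(n);Ti=np.linalg.inv(np.array(c['T']))
    K=np.array([[c['fx'],0,c['cx']],[0,c['fy'],c['cy']],[0,0,1]])
    return cv2.projectPoints(np.atleast_2d(P).astype(float),cv2.Rodrigues(Ti[:3,:3])[0],Ti[:3,3],K,np.array(c['dist_coeffs']))[0][:,0]
E
python3 - <<'E'
from h import *
print('button',onz('side',(388.4,252.7),.0325),'base',onz('scene',(351.9,223.8),.03))
print('stand',onz('side',(211,233.4),.01),onz('scene',(242.1,282.6),.01))
print('grip',tri(('side',(201.4,171.4)),('scene',(235.4,209.6))))
print('jars',onz('side',(236,163),.1),onz('side',(275,171),.1))
B=np.array([onz('scene',(351.9,223.8),.03),onz('side',(388.4,252.7),.0325)])
print([proj('side',B).tolist(),proj('scene',B).tolist()])
E
```

```text
button [ 0.48210123 -0.24836616  0.0325    ] base [ 0.50389501 -0.1515338   0.03      ]
stand [0.50624288 0.14786548 0.01      ] [0.50652823 0.15555015 0.01      ]
grip [0.51341701 0.1514714  0.16504576]
jars [0.68337811 0.14091055 0.1       ] [0.66090772 0.03426751 0.1       ]
[[[342.79410172358814, 241.8994527557099], [388.4, 252.70000000000002]], [[351.89999999999986, 223.8], [384.9124408112373, 213.5812475529489]]]
```

View pics/wrist0.png

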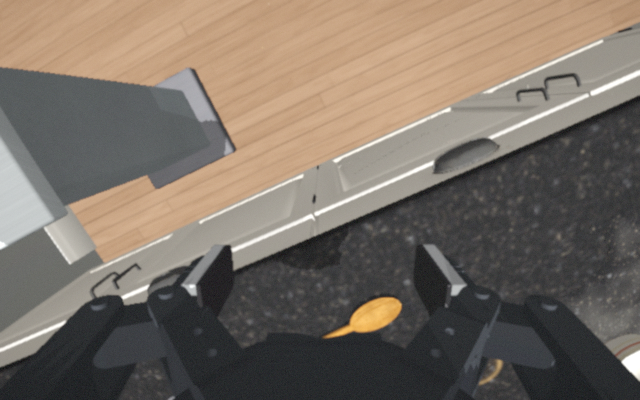

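```bash
cat > plan.py <<'E'
from h import *
import json
def plan(pts,dyaw,ns,nd=3):
    """world waypoints, total world yaw change spread over all rows, rows per leg"""
    s=env.state(); R=np.array(s['orientation']); p=np.array(s['tool_pos'])
    yaw=np.arctan2(R[1,0],R[0,0]); N=sum(ns); rows=[]
    for q,n in zip(pts,ns):
        q=np.array(q,float); 
        for k in range(n):
            st=(q-p)/(n-k); c,d=np.cos(yaw),np.sin(yaw)
            X=np.array([c,d,0]);Y=np.array([d,-c,0])
            v=[round(float(x),nd) for x in np.array([X@st,Y@st,-st[2]])/.3]; t=round(-dyaw/N/.1,2)
            rows.append([v,t]); p=p+.3*(X*v[0]+Y*v[1]-np.array([0,0,v[2]])); yaw-=.1*t
    for i in range(0,N,12): print(json.dumps(rows[i:i+12]))
E
python3 - <<'E'
from plan import *
plan([(.483,-.243,.18)],-1.363,[24])
E
```

```text
[[[-0.075, -0.083, 0.004], 0.57], [[-0.08, -0.078, 0.004], 0.57], [[-0.084, -0.073, 0.004], 0.57], [[-0.088, -0.069, 0.004], 0.57], [[-0.092, -0.063, 0.004], 0.57], [[-0.095, -0.058, 0.004], 0.57], [[-0.098, -0.053, 0.004], 0.57], [[-0.101, -0.047, 0.004], 0.57], [[-0.104, -0.041, 0.004], 0.57], [[-0.106, -0.035, 0.004], 0.57], [[-0.108, -0.029, 0.004], 0.57], [[-0.109, -0.023, 0.004], 0.57]]
[[[-0.11, -0.016, 0.004], 0.57], [[-0.111, -0.01, 0.004], 0.57], [[-0.111, -0.004, 0.004], 0.57], [[-0.112, 0.002, 0.004], 0.57], [[-0.111, 0.009, 0.004], 0.57], [[-0.111, 0.015, 0.004], 0.57], [[-0.109, 0.021, 0.004], 0.57], [[-0.108, 0.028, 0.004], 0.57], [[-0.106, 0.034, 0.003], 0.57], [[-0.104, 0.04, 0.004], 0.57], [[-0.102, 0.046, 0.003], 0.57], [[-0.099, 0.051, 0.004], 0.57]]
```

Call:
play_rows:
  moves:
    - [[-0.075,-0.083,0.004],0.57]
    - [[-0.08,-0.078,0.004],0.57]
    - [[-0.084,-0.073,0.004],0.57]
    - [[-0.088,-0.069,0.004],0.57]
    - [[-0.092,-0.063,0.004],0.57]
    - [[-0.095,-0.058,0.004],0.57]
    - [[-0.098,-0.053,0.004],0.57]
    - [[-0.101,-0.047,0.004],0.57]
    - [[-0.104,-0.041,0.004],0.57]
    - [[-0.106,-0.035,0.004],0.57]
    - [[-0.108,-0.029,0.004],0.57]
    - [[-0.109,-0.023,0.004],0.57]
  grip: -1

```text
time_s: 1.15
tool_pos: [0.3613, 0.1384, 0.1944]
orientation: [[-0.439, 0.899, 0.0], [0.899, 0.439, 0.0], [0.0, 0.0, -1.0]]
wrist_force: [1.0, 0.1, -0.3]
finger_gap: 0.0853
gripper_force: 0.0
```

Call:
play_rows:
  moves:
    - [[-0.11,-0.016,0.004],0.57]
    - [[-0.111,-0.01,0.004],0.57]
    - [[-0.111,-0.004,0.004],0.57]
    - [[-0.112,0.002,0.004],0.57]
    - [[-0.111,0.009,0.004],0.57]
    - [[-0.111,0.015,0.004],0.57]
    - [[-0.109,0.021,0.004],0.57]
    - [[-0.108,0.028,0.004],0.57]
    - [[-0.106,0.034,0.003],0.57]
    - [[-0.104,0.04,0.004],0.57]
    - [[-0.102,0.046,0.003],0.57]
    - [[-0.099,0.051,0.004],0.57]

```text
time_s: 2.15
tool_pos: [0.4833, -0.244, 0.1803]
orientation: [[0.228, 0.974, -0.0], [0.974, -0.228, 0.0], [0.0, -0.0, -1.0]]
wrist_force: [0.5, 0.2, 0.1]
finger_gap: 0.0853
gripper_force: 0.0
```

Call:
play_rows:
  moves:
    - [[0,0,0],0]
    - [[0,0,0],0]
    - [[0,0,0],0]

```text
time_s: 2.4
tool_pos: [0.4827, -0.2418, 0.1802]
orientation: [[0.225, 0.974, -0.001], [0.974, -0.225, 0.001], [0.001, -0.001, -1.0]]
wrist_force: [-0.6, 0.3, 0.2]
finger_gap: 0.0855
gripper_force: 0.0
```

Run:
```python
from h import *
s=env.state(); print(s['time_s'],s['tool_pos'],np.round(s['orientation'],3).tolist(),s['joint_positions'])
cv2.imwrite('pics/w1.png',env.get_image('wrist'))
c=env.get_calibration('wrist')
for P in [(.504,-.1515,.03),(.4833,-.243,.0325),(.482,-.248,.0325)]: print(proj('wrist',np.array(P)))
```

```text
2.4 [ 0.48274594 -0.24178768  0.18018381] [[0.225, 0.974, -0.001], [0.974, -0.225, 0.001], [0.001, -0.001, -1.0]] [-5.82135471e-01  3.16912857e-01 -8.05280069e-02  1.17510577e+00
  4.65584663e-04  1.21551943e+00]
[[323.1023316   85.89301921]]
[[323.49851493 179.98031745]]
[[323.362385  184.7780344]]
```

View pics/w1.png

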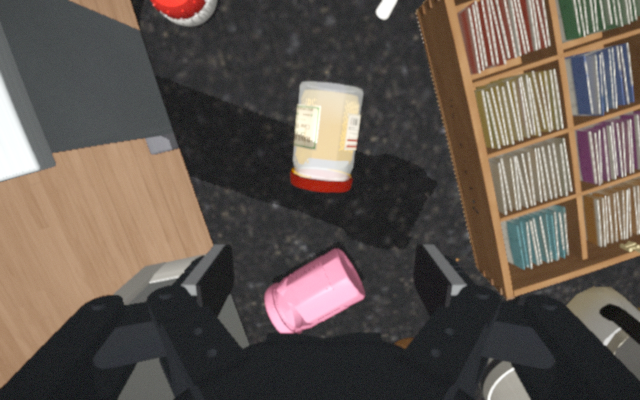

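Run:
```python
from h import *
b=onz('wrist',(331,88),.03); l=onz('wrist',(321.5,181),.0325)
print(b,l); d=(l-b)[:2]; L=np.hypot(*d); d/=L; print(L,d, 'tool yaw of -d',np.arctan2(-d[1],-d[0]),'now',np.arctan2(.974,.225))
```

```text
[ 0.51110469 -0.15516244  0.03      ] [ 0.48101223 -0.24359552  0.0325    ]
0.0934128797155864 [-0.32214461 -0.94669047] tool yaw of -d 1.2428023332072802 now 1.3437725406027936
```

Call:
play_rows:
  moves:
    - [[-0.007,-0.004,0],1.0]
    - [[0,0,0.07],0]
    - [[0,0,0.08],0]
    - [[0,0,0.08],0]
    - [[0,0,0.08],0]
    - [[0,0,0.08],0]
    - [[0,0,0.08],0]
    - [[0,0,0.05],0]
    - [[0,0,0.03],0]
    - [[0,0,0.015],0]
    - [[0,0,0],0]

```text
time_s: 3.37
tool_pos: [0.4813, -0.2431, 0.0109]
orientation: [[0.32, 0.947, -0.001], [0.947, -0.32, 0.001], [0.0, -0.001, -1.0]]
wrist_force: [-0.1, 0.4, -0.5]
finger_gap: 0.0852
gripper_force: 0.0
```

Call:
play_rows:
  moves:
    - [[0,0,0],0]
    - [[0,0,0],0]
    - [[0,0,0],0]
    - [[0,0,0],0]
    - [[0,0,0],0]
    - [[0,0,0],0]
    - [[0,0,0],0]
    - [[0,0,0],0]
  grip: 1
  grip_force: 30

```text
time_s: 4.03
tool_pos: [0.481, -0.2445, 0.0136]
orientation: [[0.321, 0.947, -0.001], [0.947, -0.321, -0.001], [-0.002, -0.0, -1.0]]
wrist_force: [-6.8, 1.7, 13.6]
finger_gap: 0.059
gripper_force: 29.9
```

Run:
```python
from h import *
s=env.state(); print(s['time_s'],s['tool_pos'],s['finger_gap'],s['gripper_force'],s['wrist_force'])
cv2.imwrite('pics/w2.png',np.hstack([env.get_image('wrist')[:,120:520],cv2.resize(env.get_image('side')[180:300,300:420],(400,400))]))
```

```text
4.0333 [ 0.48097115 -0.24447418  0.01359966] 0.058994403799629294 29.853528141975403 [-6.7825003   1.66122087 13.58541359]
```

View pics/w2.png

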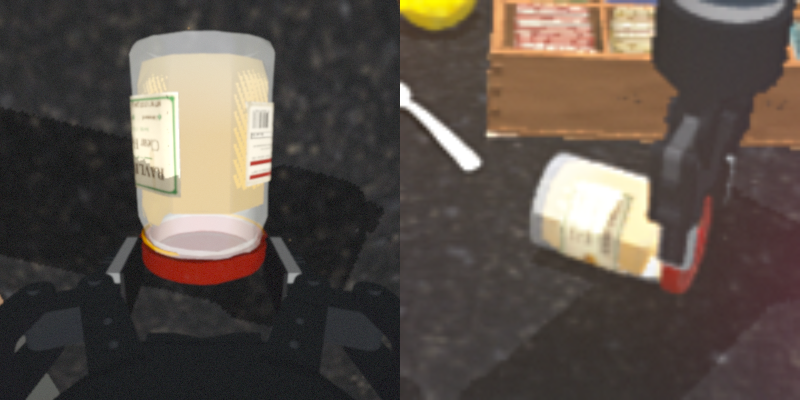

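Run:
```python
from h import *
s=env.state();R=np.array(s['orientation']);p=np.array(s['tool_pos'])
for z in (0,-.01,-.02,-.03,-.04):
    print(z,[np.round(proj('wrist',p+R@np.array([.011,y,z]))[0]-[120,0]).tolist() for y in(-.0295,.0295,-.0325,.0325)], round(float(p[2]-z),3))
```

```text
0 [[150.0, 215.0], [253.0, 215.0], [145.0, 215.0], [258.0, 215.0]] 0.014
-0.01 [[147.0, 221.0], [256.0, 221.0], [141.0, 221.0], [262.0, 221.0]] 0.024
-0.02 [[143.0, 228.0], [259.0, 228.0], [138.0, 228.0], [265.0, 228.0]] 0.034
-0.03 [[140.0, 236.0], [263.0, 236.0], [133.0, 236.0], [269.0, 236.0]] 0.044
-0.04 [[135.0, 244.0], [267.0, 244.0], [128.0, 244.0], [274.0, 244.0]] 0.054
```

Run:
```python
from h import *
s=env.state();R=np.array(s['orientation']);p=np.array(s['tool_pos'])
for x in (-.02,-.01,0,.01,.02,.1):
    print(x,[np.round(proj('wrist',p+R@np.array([x,0,p[2]-z]))[0]-[120,0]).tolist() for z in(.06,.065)])
# side crop: 400/120 scale offset (300,180)
for x in (-.015,-.0,.015): print('side',x,[(np.round((proj('side',p+R@np.array([x,y,p[2]-.0325]))[0]-[300,180])*400/120+[400,0])).tolist() for y in(-.0325,0,.0325)])
```

```text
-0.02 [[201.0, 313.0], [201.0, 320.0]]
-0.01 [[201.0, 294.0], [201.0, 300.0]]
0 [[201.0, 274.0], [201.0, 280.0]]
0.01 [[201.0, 253.0], [201.0, 258.0]]
0.02 [[201.0, 231.0], [201.0, 236.0]]
0.1 [[200.0, 19.0], [200.0, 15.0]]
side -0.015 [[694.0, 282.0], [711.0, 250.0], [728.0, 221.0]]
side -0.0 [[671.0, 274.0], [688.0, 243.0], [705.0, 214.0]]
side 0.015 [[647.0, 266.0], [665.0, 235.0], [683.0, 206.0]]
```

Call:
play_rows:
  moves:
    - [[0,0,0],0]
    - [[0,0,0],0]
    - [[0,0,0],0]
    - [[0.01,0,0],0]
    - [[0.01,0,0],0]
    - [[0,0,0],0]
  grip: -0.8

```text
time_s: 4.63
tool_pos: [0.4838, -0.2378, 0.0111]
orientation: [[0.321, 0.947, -0.0], [0.947, -0.321, 0.001], [0.0, -0.0, -1.0]]
wrist_force: [0.2, -0.3, -0.8]
finger_gap: 0.0772
gripper_force: 0.0
```

Call:
play_rows:
  moves:
    - [[0,0,0],0]
    - [[0,0,0],0]
    - [[0,0,0],0]
    - [[0,0,0],0]
    - [[0,0,0],0]
    - [[0,0,0],0]
  grip: 1
  grip_force: 30

```text
time_s: 5.13
tool_pos: [0.4839, -0.2383, 0.0118]
orientation: [[0.321, 0.947, 0.001], [0.947, -0.321, 0.0], [0.0, 0.001, -1.0]]
wrist_force: [-1.3, 2.3, 5.3]
finger_gap: 0.0599
gripper_force: 30.9
```

Call:
play_rows:
  moves:
    - [[0,0,-0.005],0]
    - [[0,0,-0.005],0]
    - [[0,0,-0.005],0]
    - [[0,0,0],0]

```text
time_s: 5.47
tool_pos: [0.4832, -0.2382, 0.0154]
orientation: [[0.321, 0.947, -0.001], [0.947, -0.321, 0.001], [0.0, -0.001, -1.0]]
wrist_force: [-0.1, 1.0, -3.8]
finger_gap: 0.0603
gripper_force: 31.9
```

Run:
```python
import numpy as np,json
t=np.linspace(0,np.pi/2,25);x=-(.0935*np.cos(t)-.0315*np.sin(t));h=.0935*np.sin(t)+.0315*np.cos(t)
r=[[[round(a/.3,3),0,-round(b/.3,3)],0] for a,b in zip(np.diff(x),np.diff(h))]
print(json.dumps(r[:12]));print(json.dumps(r[12:]))
```

```text
[[[0.008, 0, -0.02], 0], [[0.009, 0, -0.02], 0], [[0.01, 0, -0.019], 0], [[0.011, 0, -0.018], 0], [[0.012, 0, -0.018], 0], [[0.014, 0, -0.017], 0], [[0.015, 0, -0.016], 0], [[0.016, 0, -0.015], 0], [[0.017, 0, -0.014], 0], [[0.017, 0, -0.013], 0], [[0.018, 0, -0.011], 0], [[0.019, 0, -0.01], 0]]
[[[0.02, 0, -0.009], 0], [[0.02, 0, -0.008], 0], [[0.021, 0, -0.006], 0], [[0.021, 0, -0.005], 0], [[0.021, 0, -0.004], 0], [[0.021, 0, -0.002], 0], [[0.022, 0, -0.001], 0], [[0.022, 0, 0.001], 0], [[0.021, 0, 0.002], 0], [[0.021, 0, 0.003], 0], [[0.021, 0, 0.005], 0], [[0.021, 0, 0.006], 0]]
```

Call:
play_rows:
  moves:
    - [[0.008,0,-0.02],0]
    - [[0.009,0,-0.02],0]
    - [[0.01,0,-0.019],0]
    - [[0.011,0,-0.018],0]
    - [[0.012,0,-0.018],0]
    - [[0.014,0,-0.017],0]
    - [[0.015,0,-0.016],0]
    - [[0.016,0,-0.015],0]
    - [[0.017,0,-0.014],0]
    - [[0.017,0,-0.013],0]
    - [[0.018,0,-0.011],0]
    - [[0.019,0,-0.01],0]

```text
time_s: 6.47
tool_pos: [0.5002, -0.1908, 0.0736]
orientation: [[0.321, 0.947, 0.001], [0.947, -0.321, -0.0], [0.0, 0.001, -1.0]]
wrist_force: [-0.1, -0.6, 0.1]
finger_gap: 0.001
gripper_force: 0.0
```

Run:
```python
from h import *
s=env.state(); print(s['tool_pos'],s['finger_gap'],s['wrist_force'])
cv2.imwrite('pics/w3.png',np.hstack([env.get_image('wrist')[:,120:520],cv2.resize(env.get_image('side')[160:280,300:420],(400,400))]))
```

```text
[ 0.50015929 -0.19076957  0.07363266] 0.0009665012536978749 [-0.05469068 -0.64060982  0.09008614]
```

View pics/w3.png

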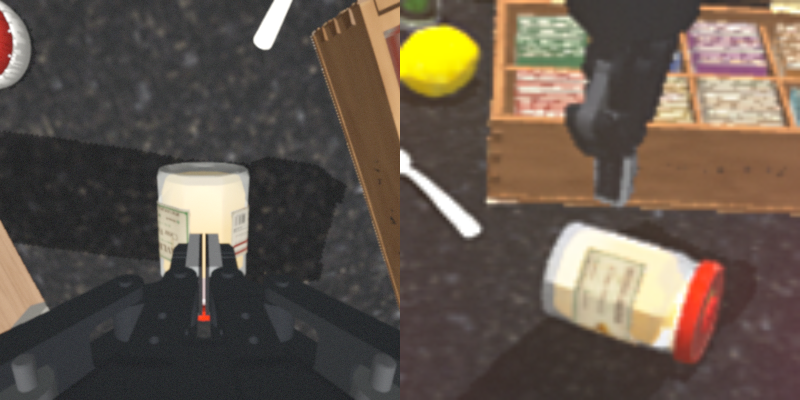

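Run:
```python
from h import *
s=env.state();R=np.array(s['orientation']);p=np.array(s['tool_pos'])
for z in (0,-.01,-.02,-.03):
  print(z,[np.round((proj('side',p+R@np.array([x,0,z]))[0]-[300,160])*400/120+[400,0]).tolist() for x in(-.011,.011)],[np.round(proj('wrist',p+R@np.array([x,0,z]))[0]-[120,0]).tolist() for x in(-.011,0,.011)])
# jar now: side crop coords -> lid face centre and base
f=lambda a,b:((a-400)*.3+300,b*.3+160)
print(onz('side',f(709,313),.0325),onz('side',f(685,298),.0325), onz('wrist',(120+203,163),.06))
```

```text
0 [[625.0, 234.0], [592.0, 223.0]] [[202.0, 250.0], [202.0, 233.0], [202.0, 215.0]]
-0.01 [[626.0, 221.0], [593.0, 210.0]] [[202.0, 258.0], [202.0, 240.0], [202.0, 221.0]]
-0.02 [[628.0, 207.0], [594.0, 197.0]] [[202.0, 267.0], [201.0, 248.0], [201.0, 228.0]]
-0.03 [[629.0, 194.0], [596.0, 184.0]] [[201.0, 277.0], [201.0, 257.0], [201.0, 236.0]]
[ 0.47981795 -0.25716477  0.0325    ] [ 0.49173636 -0.24234671  0.0325    ] [ 0.51351712 -0.15413087  0.06      ]
```

The grip was too high on the lid and slipped off upwards. The jar still lies in the same place, lid centre near (0.483, -0.242). The real pad tips sit about 18 mm (shut) to 31 mm (open) behind the reported TCP, so I'll regrip lower.

Call:
play_rows:
  moves:
    - [[0,0,0],0]
    - [[0,0,0],0]
    - [[0,0,0],0]
    - [[0,0,0],0]
    - [[-0.046,0,0],0]
    - [[-0.046,0,0],0]
    - [[-0.046,0,0],0]
    - [[-0.045,0.001,0],0]
    - [[0,0,0],0]
    - [[0,0,0],0]
  grip: -1

```text
time_s: 7.4
tool_pos: [0.4821, -0.2439, 0.0729]
orientation: [[0.323, 0.946, 0.0], [0.946, -0.323, 0.001], [0.001, -0.0, -1.0]]
wrist_force: [-0.1, -0.3, -0.2]
finger_gap: 0.085
gripper_force: 0.0
```

Call:
play_rows:
  moves:
    - [[0,0,0.05],0]
    - [[0,0,0.05],0]
    - [[0,0,0.05],0]
    - [[0,0,0.04],0]
    - [[0,0,0.02],0]
    - [[0,0,0.01],0]
    - [[0,0,0.01],0]
    - [[0,0,0.01],0]
    - [[0,0,0],0]

```text
time_s: 8.15
tool_pos: [0.4825, -0.2434, 0.001]
orientation: [[0.321, 0.947, 0.0], [0.947, -0.321, -0.0], [0.0, 0.0, -1.0]]
wrist_force: [0.1, -0.8, 1.1]
finger_gap: 0.0852
gripper_force: 0.0
```

Call:
play_rows:
  moves:
    - [[0,0,0.01],0]
    - [[0,0,0.01],0]
    - [[0,0,0.01],0]
    - [[0,0,0],0]

```text
time_s: 8.48
tool_pos: [0.4819, -0.2431, -0.0086]
orientation: [[0.321, 0.947, -0.001], [0.947, -0.321, 0.001], [0.0, -0.001, -1.0]]
wrist_force: [0.3, 0.1, -0.7]
finger_gap: 0.0854
gripper_force: 0.0
```

Call:
play_rows:
  moves:
    - [[0,0,0],0]
    - [[0,0,0],0]
    - [[0,0,0],0]
    - [[0,0,0],0]
    - [[0,0,0],0]
    - [[0,0,0],0]
  grip: 1
  grip_force: 35

```text
time_s: 8.98
tool_pos: [0.4828, -0.2436, -0.0076]
orientation: [[0.321, 0.947, 0.001], [0.947, -0.321, -0.0], [-0.0, 0.001, -1.0]]
wrist_force: [0.3, 0.6, 4.2]
finger_gap: 0.0632
gripper_force: 38.0
```

Call:
play_rows:
  moves:
    - [[0.008,0,-0.02],0]
    - [[0.009,0,-0.02],0]
    - [[0.01,0,-0.019],0]
    - [[0.011,0,-0.018],0]
    - [[0,0,0],0]

```text
time_s: 9.4
tool_pos: [0.4866, -0.2321, 0.0161]
orientation: [[0.32, 0.947, 0.001], [0.947, -0.32, -0.0], [0.0, 0.001, -1.0]]
wrist_force: [-0.2, 0.8, -4.1]
finger_gap: 0.0633
gripper_force: 39.4
```

Holding at 63 mm and the jar's weight shows on the wrist. I'll continue the arc.

Call:
play_rows:
  moves:
    - [[0.012,0,-0.018],0]
    - [[0.014,0,-0.017],0]
    - [[0.015,0,-0.016],0]
    - [[0.016,0,-0.015],0]
    - [[0.017,0,-0.014],0]
    - [[0.017,0,-0.013],0]
    - [[0.018,0,-0.011],0]
    - [[0.019,0,-0.01],0]

```text
time_s: 10.07
tool_pos: [0.4985, -0.1957, 0.0497]
orientation: [[0.321, 0.947, 0.0], [0.947, -0.321, -0.0], [0.0, 0.0, -1.0]]
wrist_force: [0.7, -0.3, -3.9]
finger_gap: 0.0635
gripper_force: 39.5
```

Call:
play_rows:
  moves:
    - [[0.02,0,-0.009],0]
    - [[0.02,0,-0.008],0]
    - [[0.021,0,-0.006],0]
    - [[0.021,0,-0.005],0]
    - [[0.021,0,-0.004],0]
    - [[0.021,0,-0.002],0]
    - [[0.022,0,-0.001],0]
    - [[0.022,0,-0.001],0]
    - [[0.021,0,0],0]
    - [[0.021,0,0],0]
    - [[0.021,0,0],0]
    - [[0.021,0,0],0]

```text
time_s: 11.07
tool_pos: [0.5227, -0.124, 0.06]
orientation: [[0.321, 0.947, -0.0], [0.947, -0.321, 0.0], [0.0, -0.0, -1.0]]
wrist_force: [-0.2, -0.5, -4.5]
finger_gap: 0.0629
gripper_force: 39.5
```

Run:
```python
from h import *
s=env.state(); print(s['time_s'],s['tool_pos'],s['finger_gap'],s['wrist_force'])
cv2.imwrite('pics/w4.png',np.hstack([cv2.resize(env.get_image('scene')[120:260,300:440],(390,390)),cv2.resize(env.get_image('side')[140:280,280:420],(400,390))]))
```

```text
11.0667 [ 0.52271582 -0.12400019  0.06003535] 0.06292889691791764 [-0.18969834 -0.45103336 -4.5348008 ]
```

View pics/w4.png

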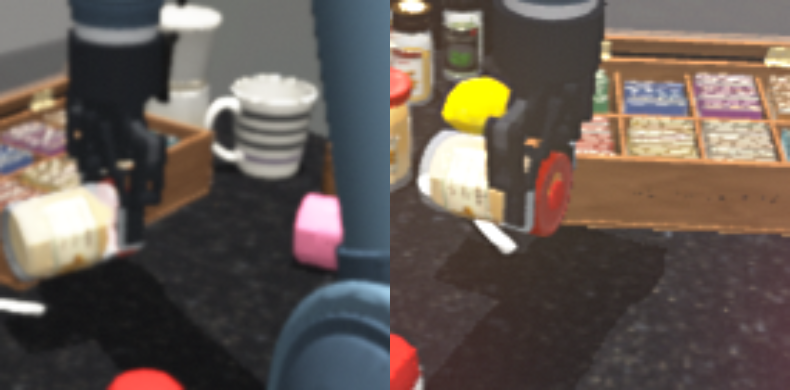

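Call:
play_rows:
  moves:
    - [[0,0,-0.03],0]
    - [[0,0,-0.03],0]
    - [[0,0,0],0]
    - [[0,0,0],0]
    - [[0,0,0],0]
    - [[0,0,0],0]
    - [[0,0,0],0]
    - [[0,0,0],0]
  grip_force: 20

```text
time_s: 11.83
tool_pos: [0.5222, -0.1246, 0.0778]
orientation: [[0.321, 0.947, -0.001], [0.947, -0.321, 0.0], [0.0, -0.001, -1.0]]
wrist_force: [-0.0, -0.4, -4.0]
finger_gap: 0.0628
gripper_force: 39.5
```

Run:
```python
from h import *
s=env.state(); print(s['time_s'],s['tool_pos'],s['finger_gap'],s['gripper_force'],s['wrist_force'],s['wrist_torque'])
cv2.imwrite('pics/w5.png',np.hstack([cv2.resize(env.get_image('wrist')[:,120:520],(390,390)),cv2.resize(env.get_image('side')[140:280,280:420],(400,390))]))
```

```text
11.8333 [ 0.52224652 -0.12458597  0.07778435] 0.06276459734385582 39.45623159408569 [-0.0371419  -0.39115681 -3.98162699] [-0.102557    0.02466073 -0.02767185]
```

View pics/w5.png

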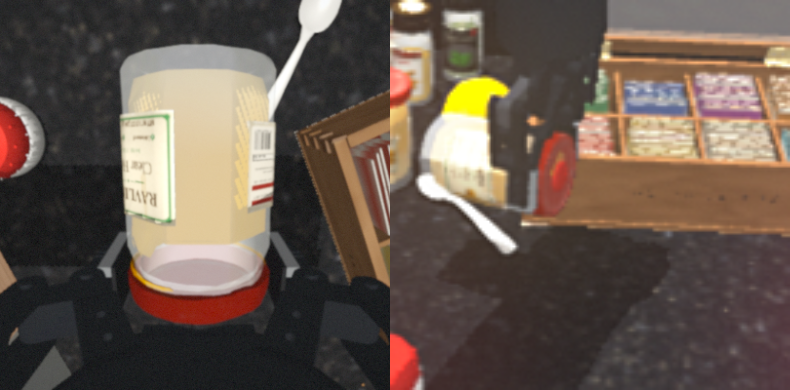

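The jar is held rigidly level, because the grip stayed at 39 N. I'll set it back on the worktop and regrip at 20 N so it can pivot between the pads.

Call:
play_rows:
  moves:
    - [[-0.06,0,0.02],0]
    - [[-0.06,0,0.02],0]
    - [[-0.06,0,0.03],0]
    - [[-0.06,0,0.04],0]
    - [[-0.03,0,0.04],0]
    - [[0,0,0.04],0]
    - [[0,0,0.04],0]
    - [[0,0,0.02],0]
    - [[0,0,0.02],0]
    - [[0,0,0.01],0]
    - [[0,0,0],0]

```text
time_s: 12.85
tool_pos: [0.4966, -0.2013, -0.006]
orientation: [[0.321, 0.947, -0.0], [0.947, -0.321, -0.0], [-0.0, -0.0, -1.0]]
wrist_force: [-1.0, -0.1, -2.5]
finger_gap: 0.0633
gripper_force: 39.5
```

Call:
play_rows:
  moves:
    - [[0,0,0],0]
    - [[0,0,0],0]
    - [[0,0,0],0]
    - [[0,0,0],0]
  grip: -0.75

```text
time_s: 13.18
tool_pos: [0.4976, -0.2016, -0.005]
orientation: [[0.321, 0.947, 0.002], [0.947, -0.321, -0.001], [-0.0, 0.002, -1.0]]
wrist_force: [0.2, -0.4, 0.5]
finger_gap: 0.0744
gripper_force: 0.0
```

Call:
play_rows:
  moves:
    - [[0,0,0],0]
    - [[0,0,0],0]
    - [[0,0,0],0]
    - [[0,0,0],0]
    - [[0,0,0],0]
  grip: 1
  grip_force: 20

```text
time_s: 13.6
tool_pos: [0.4975, -0.2017, -0.0051]
orientation: [[0.321, 0.947, 0.002], [0.947, -0.321, -0.001], [0.0, 0.002, -1.0]]
wrist_force: [0.6, 0.7, 5.4]
finger_gap: 0.0639
gripper_force: 21.4
```

Call:
play_rows:
  moves:
    - [[0.008,0,-0.02],0]
    - [[0.009,0,-0.02],0]
    - [[0.01,0,-0.019],0]
    - [[0.011,0,-0.018],0]
    - [[0.012,0,-0.018],0]
    - [[0.014,0,-0.017],0]
    - [[0.015,0,-0.016],0]
    - [[0.016,0,-0.015],0]
    - [[0,0,0],0]

```text
time_s: 14.35
tool_pos: [0.5066, -0.1736, 0.038]
orientation: [[0.32, 0.947, 0.001], [0.947, -0.32, -0.0], [0.0, 0.001, -1.0]]
wrist_force: [-0.3, 0.3, -3.7]
finger_gap: 0.0635
gripper_force: 22.9
```

Run:
```python
from h import *
s=env.state(); print(s['time_s'],s['tool_pos'],s['finger_gap'],s['gripper_force'],s['wrist_force'],s['wrist_torque'])
im=env.get_image('side');cv2.imwrite('pics/s6.png',im);hs=cv2.cvtColor(im,cv2.COLOR_BGR2HSV)
m=(((hs[...,0]<6)|(hs[...,0]>174))&(hs[...,1]>150)&(hs[...,2]>70)).astype('uint8')
n,l,st,c=cv2.connectedComponentsWithStats(m)
for i in range(1,n):
    if st[i,4]>20: print(st[i],c[i])
sh=cv2.imread('pics/side0.png')
```

```text
14.35 [ 0.50658766 -0.17358321  0.03802784] 0.06346860765814875 22.943666875362396 [-0.26443707  0.25707926 -3.70599687] [-0.06094248  0.09763333  0.06616567]
[186 127  23  10  85] [197.10588235 133.09411765]
[230 160  10   5  35] [234.88571429 161.82857143]
[221 162  27   9  94] [234.53191489 167.55319149]
[260 167  27  12 107] [272.58878505 175.03738318]
[270 167   9   5  38] [274.23684211 169.18421053]
[356 219  11  18 126] [361.44444444 227.61111111]
[354 232  13  10  51] [358.17647059 238.        ]
[260 259  30  26 617] [274.54619125 271.38573744]
[459 287  12   9  82] [464.76829268 291.03658537]
```

Run:
```python
from h import *
im=env.get_image('wrist');cv2.imwrite('pics/w6.png',im)
a=cv2.resize(im[:,120:520],(390,390)); b=cv2.imread('pics/w5.png')[:,:390]
for n,i in(('now',a),('w5',b)):
    print(n,[int(x) for x in i[0:340:10,180:220].mean((1,2))])
    g=i.mean(2)
    print(' width', [(r,int((g[r]>110).nonzero()[0].min()),int((g[r]>110).nonzero()[0].max())) for r in(60,100,140,180,220) if (g[r]>110).any()])
r=cv2.matchTemplate(a,b[115:225,125:175],cv2.TM_CCOEFF_NORMED);print(cv2.minMaxLoc(r))
```

```text
now [58, 51, 48, 53, 50, 51, 49, 62, 183, 209, 214, 212, 210, 207, 204, 203, 203, 203, 203, 203, 203, 202, 195, 198, 221, 218, 83, 72, 74, 89, 56, 53, 54, 34]
 width [(60, 0, 277), (100, 141, 253), (140, 137, 257), (180, 135, 260), (220, 134, 372)]
w5 [48, 44, 42, 42, 51, 167, 166, 202, 205, 204, 204, 203, 201, 199, 197, 195, 194, 194, 194, 193, 193, 193, 193, 193, 192, 220, 179, 172, 172, 192, 59, 65, 65, 30]
 width [(60, 125, 298), (100, 0, 279), (140, 0, 367), (180, 123, 389), (220, 126, 387)]
(-0.43422365188598633, 0.4711787700653076, (206, 0), (74, 55))
```

The base end now looks smaller and further from the camera, so the jar is pivoting. I'll carry on with the arc.

Call:
play_rows:
  moves:
    - [[0.017,0,-0.014],0]
    - [[0.017,0,-0.013],0]
    - [[0.018,0,-0.011],0]
    - [[0.019,0,-0.01],0]
    - [[0.02,0,-0.009],0]
    - [[0.02,0,-0.008],0]
    - [[0.021,0,-0.006],0]
    - [[0.021,0,-0.005],0]
    - [[0,0,0],0]

```text
time_s: 15.2
tool_pos: [0.521, -0.1295, 0.0601]
orientation: [[0.32, 0.947, 0.001], [0.947, -0.32, 0.001], [0.001, 0.0, -1.0]]
wrist_force: [0.2, 0.3, -4.3]
finger_gap: 0.0634
gripper_force: 23.2
```

Call:
play_rows:
  moves:
    - [[0.021,0,-0.004],0]
    - [[0.021,0,-0.002],0]
    - [[0.022,0,-0.001],0]
    - [[0.022,0,0.001],0]
    - [[0.021,0,0.002],0]
    - [[0.021,0,0.003],0]
    - [[0,0,0],0]

```text
time_s: 15.78
tool_pos: [0.5329, -0.093, 0.0598]
orientation: [[0.32, 0.947, -0.0], [0.947, -0.32, 0.001], [0.001, -0.001, -1.0]]
wrist_force: [-0.1, 1.4, -4.5]
finger_gap: 0.0631
gripper_force: 23.4
```

Run:
```python
from h import *
s=env.state(); print(s['time_s'],s['tool_pos'],s['finger_gap'],s['gripper_force'],s['wrist_force'],s['wrist_torque'])
im=env.get_image('wrist')
sc=env.get_image('scene');sd=env.get_image('side')
cv2.imwrite('pics/w7.png',np.hstack([cv2.resize(im[:,120:520],(260,260)),cv2.resize(sc[120:260,290:430],(260,260)),cv2.resize(sd[130:270,270:410],(260,260))]))
```

```text
15.7833 [ 0.53293307 -0.09303016  0.05977087] 0.06305154775455664 23.424280285835266 [-0.06849821  1.36388918 -4.54770421] [-0.0175958   0.01360709 -0.01749648]
```

View pics/w7.png

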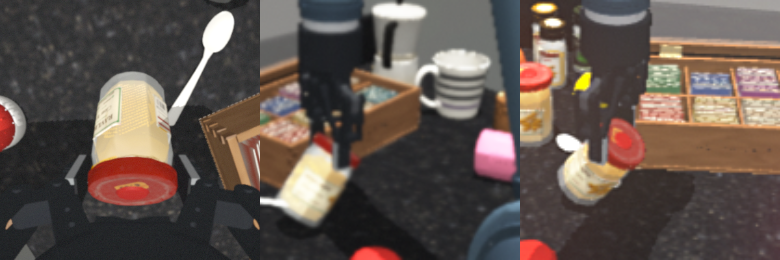

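The last picture shows the jar hanging at about 35° from vertical, with the base towards +x tool and low, and a spoon near where it would land. I'll back off 90 mm, lower the corner to the worktop and finish the arc under force feedback.

Call:
play_rows:
  moves:
    - [[-0.05,-0.005,0],0]
    - [[-0.05,-0.005,0],0]
    - [[-0.05,-0.005,0],0]
    - [[-0.05,-0.005,0],0]
    - [[-0.05,-0.005,0],0]
    - [[-0.05,-0.005,0],0]
    - [[0,0,0],0]
    - [[0,0,0],0]
    - [[0,0,0.005],0]
    - [[0,0,0],0]

```text
time_s: 16.77
tool_pos: [0.4955, -0.1764, 0.0584]
orientation: [[0.321, 0.947, 0.0], [0.947, -0.321, 0.0], [0.0, 0.0, -1.0]]
wrist_force: [-0.5, 0.7, -3.4]
finger_gap: 0.0632
gripper_force: 23.3
```

Call:
play_rows:
  moves:
    - [[0,0,0.005],0]
    - [[0,0,0.005],0]
    - [[0,0,0],0]

```text
time_s: 17.02
tool_pos: [0.4957, -0.1778, 0.0575]
orientation: [[0.321, 0.947, 0.0], [0.947, -0.321, -0.004], [-0.003, 0.002, -1.0]]
wrist_force: [-4.8, -0.9, 10.5]
finger_gap: 0.0631
gripper_force: 23.8
```

Call:
play_rows:
  moves:
    - [[0.01,0,-0.004],0]
    - [[0.012,0,-0.003],0]
    - [[0.012,0,-0.002],0]
    - [[0.012,0,-0.002],0]
    - [[0.012,0,-0.001],0]
    - [[0.012,0,0],0]

```text
time_s: 17.52
tool_pos: [0.5029, -0.1565, 0.0593]
orientation: [[0.321, 0.947, 0.001], [0.947, -0.321, -0.0], [0.0, 0.001, -1.0]]
wrist_force: [0.4, -0.4, 0.0]
finger_gap: 0.0625
gripper_force: 22.0
```

Call:
play_rows:
  moves:
    - [[0.012,0,0],0]
    - [[0.012,0,0.001],0]
    - [[0.012,0,0.001],0]
    - [[0.012,0,0.002],0]
    - [[0,0,0],0]

```text
time_s: 17.93
tool_pos: [0.5069, -0.1425, 0.0578]
orientation: [[0.32, 0.947, 0.0], [0.947, -0.32, 0.001], [0.001, -0.0, -1.0]]
wrist_force: [0.0, -1.1, 0.7]
finger_gap: 0.0624
gripper_force: 21.9
```

```bash
cat > seg.py <<'E'
from h import *
s=env.state(); print(s['time_s'],s['tool_pos'],s['finger_gap'],s['gripper_force'],s['wrist_force'],s['wrist_torque'])
im=env.get_image('wrist'); hs=cv2.cvtColor(im,cv2.COLOR_BGR2HSV)
m=(((hs[...,0]<7)|(hs[...,0]>173))&(hs[...,1]>140)&(hs[...,2]>60)).astype('uint8')
n,l,st,c=cv2.connectedComponentsWithStats(m)
for i in range(1,n):
    if st[i,4]>60: print(st[i],c[i])
g=(im.mean(2)[:330:10,300:345].mean(1)).astype(int); print(g.tolist())
E
python3 seg.py
```

```text
17.9333 [ 0.50691299 -0.14252335  0.05780255] 0.062398000538992276 21.921204328536987 [ 0.01604244 -1.11647824  0.67260972] [-0.19731925 -0.1029046   0.05682983]
[  39   63  103   97 7369] [ 90.54010042 111.05007464]
[603  76  37  99 543] [627.03499079 109.7679558 ]
[566 101  18  11  86] [574.90697674 104.01162791]
[555 109  25  93 437] [568.49427918 156.25171625]
[532 128  20  81 243] [541.6090535  167.80658436]
[ 255  230  139  103 3844] [323.8792924  263.41311134]
[ 275  261  100   76 4495] [321.51568409 300.76596218]
[78, 70, 66, 70, 75, 76, 78, 79, 72, 72, 69, 74, 73, 80, 73, 72, 71, 136, 168, 162, 161, 167, 198, 116, 75, 127, 143, 138, 161, 123, 120, 119, 124]
```

```bash
cat > tilt.py <<'E'
from h import *
s=env.state();R=np.array(s['orientation']);p=np.array(s['tool_pos'])
a=p+np.array([0,0,.038]); X=R[:,0];Y=R[:,1]
t=np.linspace(0,2*np.pi,73)
for ph in np.radians([-10,-5,0,5,10,15,20,25,30]):
    d=np.array([0,0,1])*np.cos(ph)-X*np.sin(ph); U=X*np.cos(ph)+np.array([0,0,1])*np.sin(ph)
    def ring(h,r): return proj('wrist',a+d*(h-.0935)+r*(np.cos(t)[:,None]*U+np.sin(t)[:,None]*Y))
    B=ring(0,.03);Lt=ring(.099,.0325);Lb=ring(.088,.0325)
    bu=ring(.102,.0125)
    print(round(np.degrees(ph)),'baserow',B[:,1].min().round(),'lidtop',Lt[:,1].min().round(),Lt[:,1].max().round(),Lt[:,0].min().round(),Lt[:,0].max().round(),'lidbot',Lb[:,1].min().round(),'button',bu.mean(0).round())
E
python3 tilt.py
```

```text
-10 baserow 186.0 lidtop 196.0 337.0 248.0 394.0 lidbot 193.0 button [321. 270.]
-5 baserow 176.0 lidtop 198.0 334.0 248.0 394.0 lidbot 193.0 button [321. 272.]
0 baserow 165.0 lidtop 200.0 331.0 248.0 394.0 lidbot 193.0 button [321. 273.]
5 baserow 155.0 lidtop 204.0 328.0 248.0 394.0 lidbot 194.0 button [321. 275.]
10 baserow 145.0 lidtop 208.0 324.0 248.0 394.0 lidbot 196.0 button [321. 276.]
15 baserow 134.0 lidtop 212.0 320.0 248.0 394.0 lidbot 198.0 button [321. 277.]
20 baserow 124.0 lidtop 218.0 316.0 248.0 394.0 lidbot 201.0 button [321. 278.]
25 baserow 114.0 lidtop 224.0 311.0 248.0 394.0 lidbot 204.0 button [321. 279.]
30 baserow 104.0 lidtop 230.0 306.0 248.0 394.0 lidbot 208.0 button [321. 280.]
```

Call:
play_rows:
  moves:
    - [[0.012,0,0.002],0]
    - [[0.012,0,0.003],0]
    - [[0.012,0,0.003],0]
    - [[0.01,0,0.003],0]
    - [[0,0,0.003],0]
    - [[0,0,0],0]

```text
time_s: 18.48
tool_pos: [0.5116, -0.1293, 0.0544]
orientation: [[0.321, 0.947, 0.001], [0.947, -0.321, 0.001], [0.002, 0.001, -1.0]]
wrist_force: [-0.7, 2.7, 6.2]
finger_gap: 0.0624
gripper_force: 21.5
```

```bash
python3 seg.py; python3 tilt.py | head -5
```

```text
18.4833 [ 0.51160874 -0.12931466  0.05443284] 0.0623894785312941 21.485587656497955 [-0.72483528  2.71707915  6.1813668 ] [ 0.36123134  0.24378989 -0.0511284 ]
[  40   86  101   96 7275] [ 90.30350515 134.05553265]
[583 102  57  98 657] [622.42009132 133.43683409]
[565 128  22  28 130] [575.38461538 133.66153846]
[551 138  27  89 439] [566.84738041 180.74487472]
[531 155  20  80 230] [540.43913043 192.9173913 ]
[ 254  229  140  104 3396] [323.6401649  264.34246172]
[ 274  258  101   80 4797] [321.65978737 301.98895143]
[66, 66, 78, 71, 68, 71, 74, 77, 79, 79, 72, 73, 71, 73, 73, 81, 73, 68, 48, 129, 146, 147, 161, 102, 74, 134, 135, 147, 163, 126, 123, 121, 122]
-10 baserow 186.0 lidtop 195.0 337.0 248.0 394.0 lidbot 193.0 button [321. 270.]
-5 baserow 176.0 lidtop 198.0 334.0 248.0 394.0 lidbot 193.0 button [321. 271.]
0 baserow 165.0 lidtop 200.0 331.0 248.0 394.0 lidbot 193.0 button [321. 273.]
5 baserow 155.0 lidtop 204.0 328.0 248.0 394.0 lidbot 194.0 button [321. 274.]
10 baserow 145.0 lidtop 208.0 324.0 248.0 394.0 lidbot 196.0 button [321. 276.]
```

Call:
play_rows:
  moves:
    - [[0.003,0,0.004],0]
    - [[0,0,0.004],0]
    - [[0,0,0],0]
    - [[0,0,0],0]

```text
time_s: 18.87
tool_pos: [0.5125, -0.1278, 0.0535]
orientation: [[0.32, 0.947, 0.003], [0.947, -0.32, 0.003], [0.004, 0.002, -1.0]]
wrist_force: [-1.9, 6.3, 16.1]
finger_gap: 0.0623
gripper_force: 21.2
```

```bash
python3 seg.py
```

```text
18.8667 [ 0.51250752 -0.12781472  0.05347825] 0.06225524801130121 21.24893009662628 [-1.91046843  6.26189435 16.1478694 ] [ 1.04209248  0.74849889 -0.12761923]
[  38   89  102   96 7316] [ 89.04059595 136.97607983]
[582 107  55  87 625] [621.592  135.2304]
[565 132  23  34 130] [575.84615385 138.65384615]
[552 139  26  92 442] [566.63348416 184.12669683]
[531 159  19  80 215] [540.40465116 197.36744186]
[ 254  230  140  103 3374] [323.23295791 264.71962063]
[ 274  259  101   79 4807] [321.44060745 302.347202  ]
[64, 66, 75, 73, 70, 69, 73, 79, 77, 77, 72, 74, 70, 69, 75, 83, 71, 71, 47, 117, 146, 141, 154, 113, 74, 134, 136, 147, 164, 128, 124, 122, 122]
```

Call:
play_rows:
  moves:
    - [[-0.003,0,-0.005],0]
    - [[0,0,0],0]

```text
time_s: 19.08
tool_pos: [0.5118, -0.1295, 0.0541]
orientation: [[0.321, 0.947, 0.002], [0.947, -0.321, 0.001], [0.002, 0.001, -1.0]]
wrist_force: [-1.3, 3.5, 8.6]
finger_gap: 0.0624
gripper_force: 21.6
```

Call:
play_rows:
  moves:
    - [[0,0,0],0]
    - [[0,0,0],0]
    - [[0,0,0],0]
    - [[0,0,0],0]
    - [[0,0,0],0]
    - [[0,0,0],0]
  grip: -1

```text
time_s: 19.58
tool_pos: [0.511, -0.1303, 0.0527]
orientation: [[0.321, 0.947, -0.0], [0.947, -0.321, 0.0], [0.0, -0.0, -1.0]]
wrist_force: [0.4, 0.2, -0.3]
finger_gap: 0.0857
gripper_force: 0.0
```

```bash
python3 seg.py
```

```text
19.5833 [ 0.51097615 -0.13025852  0.05266994] 0.0856835608165894 0.0 [ 0.39013891  0.17899192 -0.28951361] [ 0.02939438 -0.01107648  0.04021821]
[  37   84  103   97 7429] [ 88.44568583 132.58863912]
[605 101  35  87 566] [629.43109541 129.92226148]
[569 126  21  23 125] [578.424 130.56 ]
[555 134  27  93 434] [570.51152074 179.49308756]
[534 153  20  80 230] [543.66956522 191.85217391]
[ 253  220  141  113 3423] [323.70464505 258.80338884]
[ 273  248  103   90 5088] [320.41764937 295.66647013]
[68, 68, 80, 72, 67, 73, 77, 77, 80, 80, 73, 72, 70, 77, 75, 80, 75, 69, 65, 146, 140, 146, 116, 82, 136, 136, 148, 165, 132, 127, 124, 122, 132]
```

Call:
play_rows:
  moves:
    - [[0,0,-0.02],0]
    - [[0,0,-0.04],0]
    - [[0,0,-0.08],0]
    - [[0,0,-0.08],0]
    - [[0,0,-0.08],0]
    - [[0,0,-0.08],0]
    - [[0,0,-0.08],0]
    - [[0,0,-0.06],0]
    - [[0,0,-0.03],0]
    - [[0,0,0],0]
    - [[0,0,0],0]

```text
time_s: 20.55
tool_pos: [0.5113, -0.1303, 0.2177]
orientation: [[0.321, 0.947, 0.0], [0.947, -0.321, -0.0], [0.0, 0.0, -1.0]]
wrist_force: [-0.0, -0.5, 0.0]
finger_gap: 0.0855
gripper_force: 0.0
```

```bash
python3 seg.py
python3 - <<'E'
from h import *
def red(n,mn=60):
    im=env.get_image(n);cv2.imwrite(f'pics/{n}8.png',im);hs=cv2.cvtColor(im,cv2.COLOR_BGR2HSV)
    m=(((hs[...,0]<7)|(hs[...,0]>173))&(hs[...,1]>140)&(hs[...,2]>60)).astype('uint8')
    m=cv2.morphologyEx(m,cv2.MORPH_CLOSE,np.ones((5,5)))
    n_,l,st,c=cv2.connectedComponentsWithStats(m)
    for i in range(1,n_):
        if st[i,4]>mn: print(n,st[i],c[i])
for n in('wrist','side','scene'): red(n)
for n in('wrist','side','scene'): print(n,proj(n,np.array([[.508,-.137,.099],[.508,-.137,0]])).round(1).tolist())
E
```

```text
20.55 [ 0.51126817 -0.13032181  0.21774259] 0.08550625025540019 0.0 [-0.00149912 -0.52489734  0.00801749] [ 0.04310869  0.00587184 -0.07582917]
[ 166   97   55   53 2153] [193.46818393 122.65211333]
[474 108  14  41  98] [479.83673469 124.19387755]
[290 162  67  65 996] [323.03714859 191.59738956]
[ 299  173   49   46 1529] [322.74362328 196.60431655]
[47, 44, 51, 52, 51, 48, 53, 46, 49, 52, 51, 52, 49, 54, 51, 50, 98, 100, 117, 106, 101, 107, 102, 55, 50, 49, 51, 54, 50, 47, 50, 51, 67]
wrist [ 167   97   54   53 2160] [194.14444444 122.7037037 ]
wrist [475 108  15  43 111] [481.58558559 125.04504505]
wrist [ 291  162   67   65 3193] [323.65612277 194.29595991]
side [186 126  23  11 199] [196.71859296 131.15577889]
side [213 157  74  23 746] [255.35120643 167.88069705]
side [324 206  31  21 527] [339.30929791 215.95825427]
side [260 259  30  26 627] [274.53588517 271.42902711]
side [459 286  13  11  95] [464.8        290.97894737]
scene [240 192  17  17 182] [246.19230769 200.49450549]
scene [335 193  28  15 353] [348.62606232 200.13314448]
scene [ 71 199  33  17 390] [ 87.66410256 207.42564103]
scene [183 203  30  17 313] [197.57188498 212.45686901]
scene [337 252  31  23 545] [352.29357798 262.68990826]
wrist [[323.0, 193.0], [323.3, 172.8]]
side [[337.8, 213.7], [335.7, 250.7]]
scene [[347.5, 198.6], [346.0, 236.2]]
```

```bash
python3 - <<'E'
from h import *
from scipy.optimize import least_squares
t=np.linspace(0,2*np.pi,120)
obs={'wrist':(290.5,162,357.5,227),'side':(324,206,355,227),'scene':(335,193,363,208)}
C={n:env.get_calibration(n) for n in obs}
def bb(x,n):
    P=np.vstack([np.c_[x[0]+.0325*np.cos(t),x[1]+.0325*np.sin(t),0*t+h] for h in(.088,.099)])
    q=proj(n,P,C[n]); return np.r_[q.min(0),q.max(0)]
for ns in(['wrist'],['side'],['scene'],['wrist','side','scene']):
    r=least_squares(lambda x:np.concatenate([bb(x,n)-obs[n] for n in ns]),[.508,-.137]); print(ns,r.x.round(4),r.fun.round(1))
# base row in wrist -> upright check: body bottom visible? scene base
for n in('side','scene'):
    P=np.c_[.508+.03*np.cos(t),-.137+.03*np.sin(t),0*t]; print(n,proj(n,P).max(0).round(1),proj(n,P).min(0).round(1))
    im=cv2.imread(f'pics/{n}8.png').mean(2); u=int(proj(n,np.array([.508,-.137,.03]))[0,0]); print([int(v) for v in im[205:270:3,u-3:u+4].mean(1)])
E
python3 - <<'E'
import sys;sys.path.insert(0,'.')
from plan import *
plan([(.508,-.10,.26),(.506,.151,.26)],0,[5,12])
E
```

```text
['wrist'] [ 0.5078 -0.1406] [-0.4 -1.   0.4  1.1]
['side'] [ 0.5079 -0.1406] [-0.3 -0.8  0.3  0.6]
['scene'] [ 0.5079 -0.1421] [-0.2 -0.7  0.2  0.6]
['wrist', 'side', 'scene'] [ 0.5077 -0.1407] [-0.4 -0.8  0.3  1.3 -0.3 -0.7  0.3  0.7 -0.6 -0.5 -0.2  0.8]
side [349.3 259.8] [322.  242.1]
[104, 122, 126, 120, 113, 121, 80, 86, 194, 176, 157, 172, 184, 140, 161, 158, 167, 139, 106, 50, 47, 48]
scene [358.5 242.6] [333.5 230. ]
[64, 106, 188, 172, 158, 154, 146, 168, 170, 157, 166, 159, 95, 25, 27, 31, 92, 138, 141, 140, 129, 117]
[[[0.018, -0.008, -0.029], 0.0], [[0.019, -0.008, -0.029], 0.0], [[0.018, -0.008, -0.029], 0.0], [[0.019, -0.007, -0.029], 0.0], [[0.018, -0.008, -0.03], 0.0], [[0.066, -0.023, 0.0], 0.0], [[0.066, -0.023, 0.0], 0.0], [[0.066, -0.023, 0.0], 0.0], [[0.066, -0.023, 0.0], 0.0], [[0.066, -0.023, 0.0], 0.0], [[0.066, -0.023, 0.0], 0.0], [[0.066, -0.023, 0.0], 0.0]]
[[[0.066, -0.023, 0.0], 0.0], [[0.066, -0.023, 0.0], 0.0], [[0.065, -0.023, 0.0], 0.0], [[0.066, -0.022, 0.0], 0.0], [[0.065, -0.023, 0.0], 0.0]]
```

All three cameras agree that the jar stands upright at (0.508, -0.141). Next is the gauge: hover over it and measure with the wrist camera.

Call:
play_rows:
  moves:
    - [[0.018,-0.008,-0.02],0]
    - [[0.019,-0.008,-0.02],0]
    - [[0.018,-0.008,-0.02],0]
    - [[0.019,-0.007,-0.01],0]
    - [[0.018,-0.008,0],0]
    - [[0.066,-0.023,0],0]
    - [[0.066,-0.023,0],0]
    - [[0.066,-0.023,0],0]
    - [[0.066,-0.023,0],0]
    - [[0.066,-0.023,0],0]
    - [[0.066,-0.023,0],0]
    - [[0.066,-0.023,0],0]

```text
time_s: 21.75
tool_pos: [0.5074, 0.048, 0.239]
orientation: [[0.321, 0.947, 0.0], [0.947, -0.321, 0.0], [0.0, 0.0, -1.0]]
wrist_force: [-0.2, 0.6, 0.7]
finger_gap: 0.0858
gripper_force: 0.0
```

Call:
play_rows:
  moves:
    - [[0.066,-0.023,0],0]
    - [[0.066,-0.023,0],0]
    - [[0.065,-0.023,0],0]
    - [[0.066,-0.022,0],0]
    - [[0.065,-0.023,0],0]
    - [[0,0,0],0]
    - [[0,0,0],0]

```text
time_s: 22.33
tool_pos: [0.5066, 0.1516, 0.2388]
orientation: [[0.319, 0.948, 0.0], [0.948, -0.319, -0.0], [-0.0, 0.0, -1.0]]
wrist_force: [-0.3, -0.4, -0.3]
finger_gap: 0.0855
gripper_force: 0.0
```

Run:
```python
from h import *
s=env.state(); print(s['time_s'],s['tool_pos'],s['joint_positions'])
im=env.get_image('wrist');cv2.imwrite('pics/w9.png',im)
g=cv2.cvtColor(im,cv2.COLOR_BGR2HSV)
x,y=.506,.151
for nm,P in(('foot',[x,y,.01]),('griptop',[x,y,.196]),('gripmid',[x,y,.165]),('dialtop',[x,y,.129])): print(nm,proj('wrist',np.array(P))[0].round(1))
print('rows val around centre col 325')
V=g[...,2];S=g[...,1]
for r in range(100,300,10): print(r,[f'{int(V[r:r+3,c:c+5].mean())}/{int(S[r:r+3,c:c+5].mean())}' for c in range(260,392,8)])
```

```text
22.3333 [0.50658007 0.15163183 0.23884401] [ 1.71020108e-01  2.75997249e-01  1.50410808e-02  1.30985808e+00
 -2.81914913e-04  2.06636029e+00]
foot [322.1 165.2]
griptop [321. 210.]
gripmid [321.3 198. ]
dialtop [321.6 187.3]
rows val around centre col 325
100 ['58/11', '58/9', '58/9', '179/132', '70/17', '60/11', '70/12', '67/10', '68/13', '63/9', '65/10', '71/13', '58/11', '63/7', '66/10', '61/8', '62/7']
110 ['60/9', '59/9', '58/14', '63/12', '58/9', '64/6', '65/10', '60/8', '62/6', '67/14', '58/11', '73/13', '70/14', '65/8', '60/8', '56/9', '61/9']
120 ['59/11', '58/10', '62/9', '62/11', '86/15', '65/10', '63/9', '62/8', '67/13', '66/8', '64/10', '63/9', '61/9', '59/10', '62/10', '58/10', '56/11']
130 ['74/16', '66/14', '76/18', '63/11', '58/8', '62/15', '59/11', '101/7', '148/8', '139/7', '87/16', '59/11', '61/14', '56/9', '60/9', '61/12', '62/11']
140 ['58/11', '60/9', '59/10', '59/10', '69/10', '90/10', '173/8', '188/6', '185/7', '183/7', '176/7', '154/8', '59/11', '59/10', '64/14', '55/12', '58/12']
150 ['60/9', '55/14', '62/8', '71/15', '59/11', '167/8', '183/7', '163/9', '16
[... 1555 characters left out ...]
', '42/16', '61/14', '77/25', '59/9', '62/8', '63/8', '62/10', '63/11', '58/11', '59/12']
260 ['41/23', '45/19', '41/17', '42/18', '39/24', '36/32', '57/9', '62/11', '60/8', '64/9', '85/6', '68/6', '59/8', '69/16', '58/9', '63/17', '71/12']
270 ['41/18', '40/20', '40/14', '44/14', '59/7', '67/8', '61/12', '65/10', '75/19', '64/10', '61/7', '63/8', '73/13', '62/10', '60/10', '64/10', '63/11']
280 ['41/16', '59/9', '62/9', '66/11', '58/10', '72/9', '62/8', '66/8', '64/7', '66/8', '63/12', '57/11', '60/9', '59/9', '60/9', '63/6', '82/13']
290 ['69/10', '91/9', '232/7', '219/22', '228/9', '161/10', '64/10', '61/10', '58/12', '58/10', '66/14', '59/14', '69/14', '73/17', '58/10', '64/13', '63/12']
```

Run:
```python
from h import *
from scipy.optimize import least_squares
im=cv2.imread('pics/w9.png');V=cv2.medianBlur(im.max(2),5)
m=((V>47)&(V<75)).astype('uint8'); m[:193]=0;m[226:]=0;m[:,:312]=0;m[:,365:]=0
m=cv2.morphologyEx(m,cv2.MORPH_OPEN,np.ones((3,3)))
n,l,st,c=cv2.connectedComponentsWithStats(m)
for i in range(1,n): print(st[i],c[i])
i=1+st[1:,4].argmax();C=c[i]
print('grip top',onz('wrist',C,.196), 'box ctr',onz('wrist',(st[i,0]+st[i,2]/2,st[i,1]+st[i,3]/2),.196))
# foot left/top edge in wrist image: brightness>85 rows 128-195
f=((V>82)).astype('uint8');f[:125]=0;f[198:]=0;f[:,:285]=0;f[:,372:]=0
n,l,st,c=cv2.connectedComponentsWithStats(f);i=1+st[1:,4].argmax();print('foot blob',st[i])
t=np.linspace(0,2*np.pi,90)
for q in((.506,.151),(.513,.1515)): 
    P=proj('wrist',np.c_[q[0]+.043*np.cos(t),q[1]+.043*np.sin(t),0*t+.01]); print(P.min(0),P.max(0))
```

```text
[322 195  23  23 411] [333.18248175 205.98053528]
grip top [0.51516789 0.15104273 0.196     ] box ctr [0.51526111 0.15060114 0.196     ]
foot blob [ 296  129   65   69 2972]
[289.08362557 131.66019653] [355.13009186 197.03262184]
[293.99974177 129.47549735] [360.16308523 195.07487124]
```

Call:
play_rows:
  moves:
    - [[0.007,0.027,0],0]
    - [[0,0,0.05],0]
    - [[0,0,0.07],0]
    - [[0,0,0.07],0]
    - [[0,0,0.07],0]
    - [[0,0,0.05],0]
    - [[0,0,0.03],0]
    - [[0,0,0.016],0]
    - [[0,0,0],0]

```text
time_s: 23.13
tool_pos: [0.5151, 0.1493, 0.1314]
orientation: [[0.322, 0.947, -0.001], [0.947, -0.322, -0.0], [-0.001, -0.001, -1.0]]
wrist_force: [-0.2, -0.1, -0.0]
finger_gap: 0.0856
gripper_force: 0.0
```

Call:
play_rows:
  moves:
    - [[0,0,0],0]
    - [[0,0,0],0]
    - [[0,0,0],0]
    - [[0,0,0],0]
    - [[0,0,0],0]
    - [[0,0,0],0]
    - [[0,0,0],0]
    - [[0,0,0],0]
  grip: 1
  grip_force: 40

```text
time_s: 23.8
tool_pos: [0.515, 0.1504, 0.1327]
orientation: [[0.321, 0.947, 0.0], [0.947, -0.321, 0.001], [0.001, -0.0, -1.0]]
wrist_force: [-3.8, 0.6, 5.8]
finger_gap: 0.0226
gripper_force: 39.2
```

Call:
play_rows:
  moves:
    - [[0,-0.003,0],0]
    - [[0,0,-0.01],0]
    - [[0,0,-0.02],0]
    - [[0,0,-0.03],0]
    - [[0,0,-0.04],0]
    - [[0,0,-0.05],0]
    - [[0,0,-0.06],0]
    - [[0,0,-0.07],0]
    - [[0,0,-0.07],0]
    - [[0,0,-0.05],0]
    - [[0,0,-0.03],0]
    - [[0,0,0],0]

```text
time_s: 24.8
tool_pos: [0.5158, 0.1504, 0.2636]
orientation: [[0.321, 0.947, 0.004], [0.947, -0.321, 0.001], [0.002, 0.004, -1.0]]
wrist_force: [0.2, -0.8, -2.7]
finger_gap: 0.0227
gripper_force: 39.4
```

Run:
```python
from plan import *
s=env.state(); print(s['time_s'],s['tool_pos'],s['finger_gap'],s['gripper_force'],s['wrist_force'],s['joint_positions'])
cv2.imwrite('pics/w10.png',env.get_image('wrist'))
plan([(.5078,-.1407,.262)],0,[18])
```

```text
24.8 [0.51579183 0.15039087 0.26361262] 0.022743289869651347 39.40115662990138 [ 0.21134254 -0.82134295 -2.73961488] [ 1.65650223e-01  2.87378008e-01  9.39552830e-02  1.37301642e+00
 -5.58352351e-05  2.06352555e+00]
[[[-0.051, 0.016, -0.0], 0.0], [[-0.052, 0.016, -0.0], 0.0], [[-0.051, 0.016, -0.0], 0.0], [[-0.052, 0.016, -0.0], 0.0], [[-0.051, 0.016, -0.0], 0.0], [[-0.052, 0.016, -0.0], 0.0], [[-0.051, 0.016, -0.0], 0.0], [[-0.052, 0.016, -0.0], 0.0], [[-0.051, 0.016, -0.0], 0.0], [[-0.052, 0.016, -0.0], 0.0], [[-0.051, 0.016, -0.0], 0.0], [[-0.052, 0.016, -0.0], 0.0]]
[[[-0.051, 0.016, -0.0], 0.0], [[-0.052, 0.016, -0.0], 0.0], [[-0.051, 0.016, -0.0], 0.0], [[-0.052, 0.016, -0.0], 0.0], [[-0.051, 0.016, -0.0], 0.0], [[-0.052, 0.016, -0.0], 0.0]]
```

Call:
play_rows:
  moves:
    - [[-0.02,0.006,0],0]
    - [[-0.04,0.013,0],0]
    - [[-0.06,0.019,0],0]
    - [[-0.06,0.019,0],0]
    - [[-0.06,0.019,0],0]
    - [[-0.06,0.019,0],0]
    - [[-0.06,0.019,0],0]
    - [[-0.06,0.019,0],0]
    - [[-0.06,0.019,0],0]
    - [[-0.06,0.019,0],0]
    - [[-0.06,0.019,0],0]
    - [[-0.06,0.019,0],0]

```text
time_s: 25.85
tool_pos: [0.5088, -0.0592, 0.2598]
orientation: [[0.322, 0.947, -0.003], [0.947, -0.322, 0.0], [-0.001, -0.002, -1.0]]
wrist_force: [-0.3, 0.3, -2.4]
finger_gap: 0.023
gripper_force: 39.4
```

Call:
play_rows:
  moves:
    - [[-0.06,0.019,0],0]
    - [[-0.06,0.019,0],0]
    - [[-0.06,0.019,0],0]
    - [[-0.06,0.019,0],0]
    - [[-0.04,0.013,0],0]
    - [[-0.02,0.006,0],0]
    - [[-0.008,0.001,0],0]
    - [[0,0,0],0]
    - [[0,0,0],0]
    - [[0,0,0],0]

```text
time_s: 26.68
tool_pos: [0.5077, -0.1533, 0.2611]
orientation: [[0.32, 0.947, -0.0], [0.947, -0.32, 0.001], [0.0, -0.0, -1.0]]
wrist_force: [-0.1, 0.2, -2.5]
finger_gap: 0.0233
gripper_force: 39.4
```

Run:
```python
from h import *
s=env.state(); p=np.array(s['tool_pos']);R=np.array(s['orientation']);print(s['time_s'],p,R.round(3).tolist(),s['wrist_force'])
for n in('side','scene'):
    im=env.get_image(n);cv2.imwrite(f'pics/{n}11.png',im)
    P=np.array([[p[0],p[1],p[2]-.115+h] for h in(0,.003,.012,.02,.03,.045,.054,.06,.083,.11)]); print(n,proj(n,P).round(1).tolist(),'button',proj(n,np.array([.5078,-.1407,.102])).round(1))
    V=im.max(2);S=cv2.cvtColor(im,cv2.COLOR_BGR2HSV)[...,1]
    for i in (1,2,3,4,5,6,8):
        u,v=proj(n,P[i])[0]; v=int(round(v)); a=int(u)-22
        print(v,a,' '.join(f'{V[v,c]}' for c in range(a,a+45,1)))
```

```text
26.6833 [ 0.50773981 -0.15328914  0.26109347] [[0.32, 0.947, -0.0], [0.947, -0.32, 0.001], [0.0, -0.0, -1.0]] [-0.05297142  0.15925503 -2.48570149]
side [[347.0, 195.2], [347.1, 193.9], [347.4, 190.1], [347.6, 186.6], [348.0, 182.2], [348.4, 175.5], [348.7, 171.4], [348.9, 168.7], [349.7, 157.9], [350.6, 144.8]] button [[339.7 212.7]]
194 325 76 91 204 220 213 198 196 199 187 203 208 211 217 218 217 230 237 239 221 158 164 190 190 168 149 238 248 233 213 226 228 218 197 151 106 107 213 226 183 162 197 218 227 226 205
190 325 77 90 185 234 235 224 164 141 141 164 182 224 232 235 199 187 208 218 220 211 163 149 147 146 215 229 228 225 199 195 225 220 183 143 109 154 228 176 173 207 228 244 236 232 246
187 325 79 71 93 231 240 227 161 133 136 161 196 229 233 230 232 235 236 225 208 165 146 152 152 152 161 138 182 207 214 209 209 197 154 135 117 185 209 157 171 206 222 232 248 251 238
182 325 80 71 89 217 242 241 173 131 129 145 227 229 227 224 224 204 194 134 127 142 149 154 155 154 152 151 141 129 242 231 203 173 145 137 157 224 191 158 151 176 226 234 235 227 238
175 326 75 85 185 235
[... 1317 characters left out ...]
 164 157 154 153 149 142 147 158 157 150 141 125 118 124 132 138 139 138 134 123 104 103 109 115 124 136 146 158 170 182 190 195 196 191 189 196 204 165
159 332 118 111 118 147 179 186 181 150 121 120 127 134 142 146 150 163 159 131 115 121 130 137 137 138 136 129 128 159 179 184 188 190 192 194 193 191 187 183 183 181 179 178 199 242 252
155 332 141 137 134 121 125 142 110 61 38 30 28 32 36 47 79 121 144 149 150 146 143 136 135 137 143 153 160 163 157 152 149 179 197 204 207 202 197 194 190 184 178 172 156 126 116
143 332 175 160 106 55 28 20 21 21 20 24 69 138 161 159 155 157 160 162 160 158 156 148 147 151 155 155 148 125 104 121 145 153 151 140 133 125 134 141 141 139 133 126 115 112 113
```

Call:
play_rows:
  moves:
    - [[0.02,-0.007,0],0]
    - [[0.018,-0.006,0],0]
    - [[0,0,0],0]
    - [[0,0,0],0]
    - [[0,0,0],0]

```text
time_s: 27.2
tool_pos: [0.5078, -0.1419, 0.2611]
orientation: [[0.321, 0.947, 0.0], [0.947, -0.321, -0.0], [-0.0, 0.0, -1.0]]
wrist_force: [0.2, -0.0, -2.2]
finger_gap: 0.023
gripper_force: 39.4
```

Call:
play_rows:
  moves:
    - [[0,0,0.03],0]
    - [[0,0,0.03],0]
    - [[0,0,0.03],0]
    - [[0,0,0.02],0]
    - [[0,0,0.01],0]
    - [[0,0,0],0]
    - [[0,0,0],0]
    - [[0,0,0],0]

```text
time_s: 27.87
tool_pos: [0.508, -0.1422, 0.2254]
orientation: [[0.321, 0.947, 0.001], [0.947, -0.321, -0.0], [0.0, 0.001, -1.0]]
wrist_force: [0.4, -0.4, -1.7]
finger_gap: 0.023
gripper_force: 39.4
```

Call:
play_rows:
  moves:
    - [[0,0.0,0.01],0]
    - [[0,0,0.01],0]
    - [[0,0,0.008],0]
    - [[0,0,0],0]
    - [[0,0,0],0]
    - [[0,0,0],0]

```text
time_s: 28.37
tool_pos: [0.5077, -0.142, 0.2167]
orientation: [[0.321, 0.947, -0.0], [0.947, -0.321, 0.0], [0.0, -0.0, -1.0]]
wrist_force: [-0.6, 0.1, -2.7]
finger_gap: 0.0233
gripper_force: 39.3
```

Run:
```python
from h import *
F=[]
for k in range(12): env.get_image('side'); s=env.state(); F.append(s['wrist_force'])
print(s['tool_pos'],np.mean(F,0),np.std(F,0))
```

```text
[ 0.50777752 -0.1420917   0.2166856 ] [-0.10867988  0.13857944 -2.31688427] [0.41651456 0.44507261 0.4901186 ]
```

Call:
play_rows:
  moves:
    - [[0,0,0.007],0]
    - [[0,0,0.007],0]
    - [[0,0,0],0]
    - [[0,0,0],0]

```text
time_s: 29.3
tool_pos: [0.5079, -0.1421, 0.2126]
orientation: [[0.321, 0.947, 0.0], [0.947, -0.321, -0.0], [0.0, 0.0, -1.0]]
wrist_force: [0.1, 0.2, 0.1]
finger_gap: 0.023
gripper_force: 39.7
```

```bash
cat > f.py <<'E'
from h import *
F=[]
for k in range(14): im=env.get_image('side'); s=env.state(); F.append(s['wrist_force'])
print(s['time_s'],s['tool_pos'],np.mean(F,0))
E
python3 f.py
```

```text
30.0 [ 0.50785556 -0.1421284   0.21254253] [-0.092867    0.33875505  0.30331169]
```

Call:
play_rows:
  moves:
    - [[0,0,0.005],0]
    - [[0,0,0.006],0]
    - [[0,0,0],0]
    - [[0,0,0],0]

```text
time_s: 30.33
tool_pos: [0.5078, -0.1421, 0.2092]
orientation: [[0.321, 0.947, 0.0], [0.947, -0.321, 0.0], [0.0, 0.0, -1.0]]
wrist_force: [-0.3, 0.2, 2.2]
finger_gap: 0.0231
gripper_force: 39.8
```

```bash
python3 f.py
python3 - <<'E'
from h import *
s=env.state();p=np.array(s['tool_pos'])
# alignment: sleeve column vs lid bbox centre
for n in('side','scene'):
    im=env.get_image(n);V=im.max(2)
    hs=cv2.cvtColor(im,cv2.COLOR_BGR2HSV);m=(((hs[...,0]<7)|(hs[...,0]>173))&(hs[...,1]>140)&(hs[...,2]>60)).astype('uint8')
    q=proj(n,np.array([.5078,-.1407,.095]))[0].astype(int); w=m[q[1]-14:q[1]+16,q[0]-24:q[0]+25]; ys,xs=w.nonzero(); print(n,'lid box',xs.min()+q[0]-24,xs.max()+q[0]-23,ys.min()+q[1]-14,ys.max()+q[1]-13)
    z=p[2]-.1143
    for h in(.008,.014,.03,.04,.083):
        u,v=proj(n,np.array([p[0],p[1],z+h]))[0];v=int(round(v));a=int(round(u))-18;print(h,'pred',round(u,1),v,a,' '.join(str(x) for x in V[v,a:a+37]))
E
```

```text
31.0333 [ 0.50778422 -0.14209917  0.20920888] [0.10053621 0.07211636 1.41827824]
side lid box 324 355 206 227
0.008 pred 340.4 212 322 71 66 147 255 255 255 240 192 182 187 202 227 203 218 224 164 165 190 197 191 173 212 213 192 187 187 187 188 189 187 186 185 148 134 134 135 135
0.014 pred 340.5 210 323 73 80 171 255 255 255 255 234 185 194 218 221 224 226 195 151 149 152 143 165 188 190 189 189 190 192 194 192 186 156 136 135 138 139 138 141 141
0.03 pred 340.9 204 323 76 78 84 129 144 146 145 143 140 139 139 137 110 130 142 147 155 155 153 154 151 145 140 138 140 141 139 140 138 140 140 139 140 141 141 141 140
0.04 pred 341.2 199 323 81 84 88 84 130 162 162 151 140 137 136 138 138 135 139 145 151 154 151 150 153 149 126 131 138 138 137 138 136 135 137 135 133 133 133 132 130
0.083 pred 342.3 181 324 78 77 76 106 153 171 184 186 184 186 185 184 185 185 184 187 188 182 135 171 185 185 186 183 186 185 184 166 157 156 154 168 228 245 242 235 238
scene lid box 335 364 193 208
0.008 pred 349.1 197 331 106 101 100 101 156 222 218 186 170 168 169 176 181 182 189 188 172 158 157 159 170 182 183 174 168 167 166 166 163 155 137 96 57 42 42 40 42
0.014 pred 349.2 194 331 107 106 103 101 99 101 104 111 117 129 140 146 150 155 158 156 150 144 141 141 143 149 154 155 149 137 124 118 117 129 135 129 115 92 75 65 57
0.03 pred 349.5 188 331 135 115 104 103 101 102 104 104 102 100 99 98 98 98 97 114 127 136 140 139 138 133 123 108 98 95 96 97 99 99 100 99 100 102 105 105 105
0.04 pred 349.6 184 332 179 190 196 201 206 203 188 163 137 116 104 99 93 89 106 125 134 140 140 140 136 128 114 106 104 99 102 103 103 102 103 103 101 100 101 101 100
0.083 pred 350.3 166 332 190 169 167 178 172 159 159 170 172 170 167 166 168 171 170 165 161 147 148 154 157 156 148 125 126 146 156 156 154 147 142 127 116 122 128 139 152
```

```bash
python3 -c "
from workcell import env
print(env.sign_off())"
```

```text
the job is handed in; nothing more can be done
None
```

I stood the fallen jar upright and let it go. I then handed the job in with the gauge held upright on its lid button, pressed with about 3.7 N (plunger about 7.5 mm in, worked out from the wrist force). `sign_off` gave no verdict.

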